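Lock the wire-stand spindle with its spring clip

TASK

Gently push the spindle of the wire stand fully home by its knob, then take the spring clip with the narrow grip out of the wooden rack, feel for the groove near the free end of the spindle, press the clip gently down onto it until it snaps fully home, and let go. Leave the clip with the wide grip in its slot and do not disturb the other things on the bench.

Things in the scene. Friction and masses are not known exactly. Their poses are not given: they have to be found in the camera images.
- stand: wire stand, fixed: dark wooden base 95 x 130 x 18 mm; two wooden cheeks 12 mm thick, outer faces at y = -41 and +41 mm, tops rounded (radius 18 mm) about the spindle; copper-wire bobbin (radius 23 mm) between them. Origin: centre of the base's underside; z up; y along the spindle, from knob end (-y) to grooved end (+y). Spindle axis 85 mm above the bench; top 108 mm
- spindle (a joint): how far the steel spindle is drawn out of the stand towards its knob, in m: 0 = fully home against a hard stop, 0.032 = farthest out; starts 0.012 to 0.028. It slides along the stand's y with about 6 N of friction, never turns and stays where it is left; pushing the knob along the stand's +y sends it home
- spindle_knob (a point): centre of the outer (-y) end face of the spindle's knurled knob (36 mm in diameter, with a 24 mm boss), on the axis, axes as the stand's. The groove at the other end is NOT measured: it is 20 mm in diameter and 11 mm wide; with the spindle home its centre is 9 to 33 mm beyond the +y cheek's face (112 to 136 mm from this point). Beside it the spindle is 28 mm thick, ending 16 mm past the groove's centre
- rack: light wooden block 64 x 130 x 30 mm, fixed to the bench, with two slots 42 x 9.5 mm and 18 mm deep in its top, at y = -33 and +33 mm; a spring clip stands in each, jaws down. Which clip stands in which slot varies. Origin: centre of its underside; z up; y along its length
- clip: spring clip with the NARROW grip: two sprung steel jaws 8 mm thick under a steel bridge and a black plastic grip. Origin: centre of its 20 mm bore, on the spindle's axis when home. y = bore axis, x = across the jaws, z = up to the grip. Flared jaw tips reach z = -16, x = +-19 mm; jaws narrow to 16 mm at z = -7 mm. Starts jaws down in a slot, origin 28 mm above the bench; 40 to 65 g
- clip_grip (a point): centre of the narrow clip's black grip, 33 mm above the clip's origin along its z, same axes; grip 26 mm (x) by 14 mm (y) by 26 mm high (z): hold it across x
- clip_seat (a point): point under the narrow clip's bridge, 10 mm above its origin, same axes: lands on top of the groove when home. Pressing on along -z (jaws down, clip's y along the spindle, either way round) takes about 5 to 9 N, first felt with the origin 14 mm above the spindle's axis; then it snaps home and stops hard. Beside the groove it rides on the spindle, origin 20 mm above the axis, and cannot go on
- wide_clip: spring clip with the WIDE grip (46 x 14 mm), same build and height, but its mouth (22 mm) is too big for this spindle; stays in its slot. Origin and axes as for the narrow one
- glue_bottle: small glue bottle, 33 mm in diameter, 104 mm high, bystander; origin under its centre
- rosin_cake: rosin cake in a wooden tray, 34 x 62 x 22 mm, bystander; origin under its centre
- thread_spool: wooden thread spool, 29 mm in diameter, 40 mm high, bystander; origin under its centre
- thumb_plane: small wooden plane, 22 x 66 x 26 mm, bystander; origin under its centre
- flat_pliers: flat-nose pliers lying flat, 36 x 143 x 11 mm, bystander; origin under its centre
Things that resemble listed ones, but are neither listed nor needed, are in the scene too. Of the things that look like the stand, the largest one is meant.

How it is judged:
By the outcome, as a careful person would: the job done as asked, in the order asked, and still so for the second after the job is handed in, with the robot touching nothing.
It also fails if it takes over 72 s, if anything falls off the work surface, if the arm or the gripper's body presses on something with over 40 N, if the wrist force passes 120 N, or if a joint passes its speed limit or range.

ROBOT

A 7-joint arm with a two-finger parallel gripper is mounted at the origin on a cart in front of the work surface, level with it; the furniture and walls round the work are solid. World frame = base frame: x ahead of the robot, y to its left, z up, the work surface at z = 0. Lengths are in m, angles in rad, forces in N, time in s.
With the tool pointing down it reaches from about 0.425 to 0.95 m from the base axis. Payload 16.7 kg.
Tool frame: the origin (TCP) lies at the very end of the fingers, on their centre line; the grasp point (between the pads) lies 19 mm behind it; z points along the fingers, x is the direction in which the jaws open and shut, and the axes are right-handed (so a half turn about z gives the same grasp; the last joint's range is limited). The gripper opens to 94 mm and grips with 3 to 60 N. Pads are 16 mm wide; open, the fingers measure 119 mm over their backs; the gripper's body (75 mm by 177 mm) begins 78 mm behind the grasp point.
Start: joints at [1.145, 0.426, 0.074, 1.606, -0.034, 1.111, -0.067], TCP at [0.184, -0.649, 0.205] pointing down, gripper open.
Joint ranges: [-2.85, 2.85], [-0.5, 2.14], [-1.23, 1.37], [0.21, 2.46], [-1.02, 4.16], [0.16, 2.05], [-2.73, 2.73]. Speed limits (rad/s): [1.89, 1.89, 2.39, 2.39, 3.01, 3.01, 3.01].

INTERFACE

Orientations are given as a unit quaternion [w, x, y, z].
In Python, from cell import ctrl gives the robot as it stands. The module is installed in compiled form; this text tells all that it offers.
- The arm moves only by the tool send_rows, never from a script. Its argument "deltas" is one flat list of numbers, 5 for each row, row after row: the shift along the tool's x, y, z in cm, then the turn about the tool's z in degrees, then the finger opening in cm, from 0 to 9.4. In form: [x, y, z, yaw, hand, x, y, z, yaw, hand, ...]. A call has 1 to 5 rows; each row is the pose to reach, as a shift and turn from the pose commanded when the call began, along the tool's axes at that moment; what a row does not reach only later rows make up. A row lasts 1/12 s, in which the tool goes at most 41.7 mm and 7.16 degrees, less where a joint would pass 70% of its speed; a pose out of reach is approached as far as the arm can. A call with a gripper value outside its range is refused whole. The fingers move at their own pace and stop on an object; "newtons" is the grip in N (left out, the last holds). Time passes only in rows, so rows that repeat a pose let the fingers close. It gives the time, the measured TCP pose, the force and the opening at its end, in the units of the state.
- ctrl.read_state(): the state, without advancing time (a new reading comes with each control period).
- ctrl.read_camera(name): name is "scene" or "side" or "wrist"; returns the picture (420x560x3 uint8, red, green, blue); there is no depth.
- ctrl.camera_params(name): a dict with "intrinsics" (3x3 intrinsics, pixels), "camera_from_world" (4x4, takes a point from world to camera coordinates). Camera axes: x right, y down, z forward; pixel columns grow to the right and rows downward; lengths in m; the calibration is good to about 2 mm. A picture is of the moment at which its call begins: read the wrist's pose just before it. camera_params takes no time and is no camera call; for the wrist camera it gives the pose at the moment of the call.
- ctrl.hand_in(): hands the job in, once; it reports no verdict.
The state is a dict: "t": time; "joints": joint angles; "joint_vel": joint speeds; "tau": joint torques, N m; "ee_pos": TCP position; "ee_rot": TCP orientation; "contact_force": force on the tool from outside, world axes, zero at the start; "torque": the same for the moment, N m; "opening": finger opening in m.
Only numpy, scipy, OpenCV 4.12 (cv2) and the standard library are available. Lean on these libraries where they do the work, as an engineer would, in place of code of your own. Each camera call takes 0.05 s, during which the arm holds its last target. There are 200 camera calls.

## Working session

There is one attempt and no reset: what is moved stays moved. The work goes in short steps, Python scripts to look and compute and a tool call to move; the robot and the scene stay as the last step left them, time stands still between calls to the robot, and variables do not carry over. Pictures are saved under pics/ and viewed, about 8 in all and at most 12, crops included, and the job is handed in when it is done.

Besides the shell and the picture viewer there is one more tool, called after "Emit:" as a command line: name --argument value ..., lists and objects as JSON in quotes. send_rows: Moves the arm, as the interface text tells. Its arguments: {"type":"object","properties":{"deltas":{"type":"array","items":{"type":"number"}},"newtons":{"type":"number"}},"required":["deltas"]}

```bash
mkdir -p pics
cat > h.py <<'E'
import numpy as np, cv2
from cell import ctrl
def snap(n,f,crop=None,scale=1):
    p=ctrl.camera_params(n); im=ctrl.read_camera(n)[:,:,::-1].copy()
    np.savez('pics/'+f+'.npz',im=im,K=p['intrinsics'],T=p['camera_from_world'])
    save(im,f,crop,scale); return im
def save(im,f,crop=None,scale=1):
    if crop: im=im[crop[1]:crop[3],crop[0]:crop[2]]
    cv2.imwrite('pics/'+f+'.png',cv2.resize(im,None,fx=scale,fy=scale,interpolation=cv2.INTER_CUBIC))
def cam(f):
    d=np.load('pics/'+f+'.npz'); return d['K'],d['T']
def at_z(f,uv,z):
    K,T=cam(f); R=T[:3,:3];t=T[:3,3]; c=-R.T@t
    d=R.T@np.linalg.inv(K)@np.array([uv[0],uv[1],1.]); return c+d*(z-c[2])/d[2]
def proj(f,P):
    K,T=cam(f); q=T[:3,:3]@np.asarray(P,float)+T[:3,3]; q=K@q; return q[:2]/q[2]
def tri(f1,u1,f2,u2):
    P=[];
    for f in (f1,f2):
        K,T=cam(f); P.append(K@T[:3])
    X=cv2.triangulatePoints(P[0],P[1],np.array(u1,float).reshape(2,1),np.array(u2,float).reshape(2,1)); return (X[:3]/X[3]).ravel()
E
python3 - <<'E'
from h import *
snap('scene','s1',None,1.4); snap('side','d1',None,1.4)
for f in('s1','d1'):
    K,T=cam(f); print(K[0,0],(-T[:3,:3].T@T[:3,3]).round(3))
s=ctrl.read_state(); print(s['t'],s['ee_pos'],s['ee_rot'],s['opening'])
E
```

```text
407.06302645426143 [-0.044  0.412  0.487]
450.33339600913473 [ 0.484 -0.898  0.705]
0.1 [ 0.18367366 -0.64913973  0.20485997] [-3.18026264e-04  7.97569955e-01 -6.03226204e-01 -4.61277998e-04] 0.09432558876096286
```

View pics/s1.png

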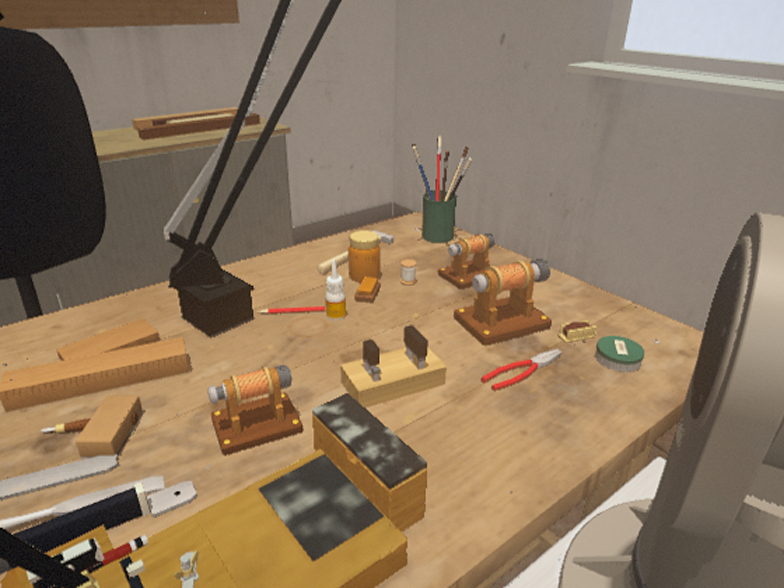

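View pics/d1.png

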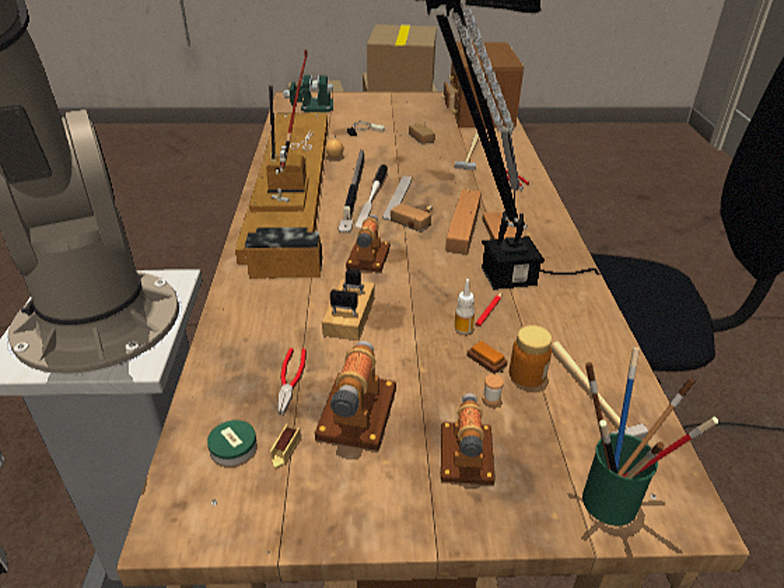

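The scene shows three stand-like things: A s1 (502,300)/d1 (355,400), B s1 (255,400)/d1 (368,245) and C s1 (470,260)/d1 (468,450). The rack is at s1 (393,370)/d1 (348,300). In the side view the narrow clip appears to be the one nearer the stand or the one farther off, so I need a close crop to tell.

Run:
```python
from h import *
a=np.load('pics/s1.npz')['im'];b=np.load('pics/d1.npz')['im']
A=cv2.resize(a[165:295,235:405],None,fx=3,fy=3,interpolation=cv2.INTER_CUBIC) #510x390
B=cv2.resize(b[185:325,215:290],None,fx=3.9,fy=3.9,interpolation=cv2.INTER_CUBIC)
o=np.zeros((546,510+B.shape[1],3),np.uint8);o[:390,:510]=A;o[:B.shape[0],510:]=B
cv2.imwrite('pics/c1.png',o);print(o.shape)
for n,u in dict(A=[(317,438),(380,447),(397,380)],B=[(347,266),(381,272),(390,243)],C=[(442,480),(494,480),(491,424)]).items():
    P=[at_z('d1',np.array(q)/1.4,.01) for q in u]; print(n,[p.round(3) for p in P],np.linalg.norm(P[1]-P[0]).round(3),np.linalg.norm(P[2]-P[1]).round(3))
```

```text
(546, 802, 3)
A [array([ 0.409, -0.294,  0.01 ]), array([ 0.499, -0.312,  0.01 ]), array([ 0.528, -0.179,  0.01 ])] 0.091 0.137
B [array([0.443, 0.146, 0.01 ]), array([0.51 , 0.124, 0.01 ]), array([0.531, 0.232, 0.01 ])] 0.071 0.11
C [array([ 0.58 , -0.371,  0.01 ]), array([ 0.65 , -0.372,  0.01 ]), array([ 0.662, -0.273,  0.01 ])] 0.07 0.099
```

View pics/c1.png

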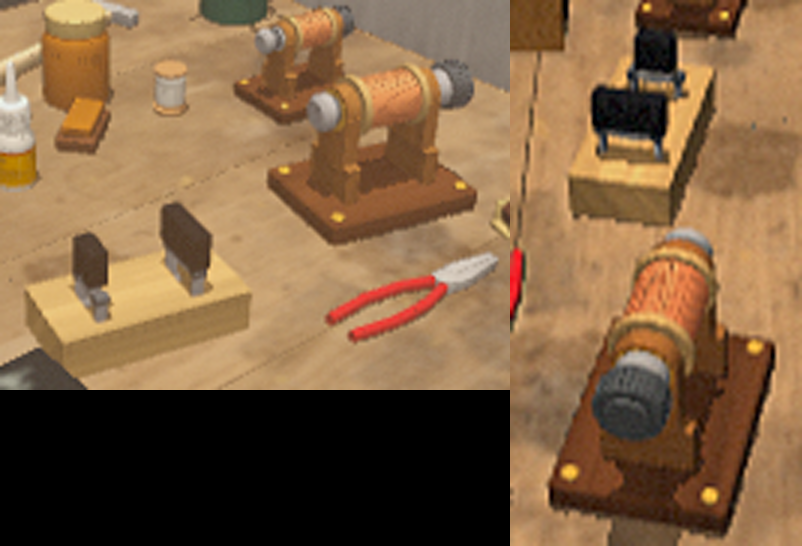

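Stand A is the largest (about 95 × 130 base). The narrow clip is the far one (+y), at s1 crop (90,262) and d1 crop (656,50); the wide one is at d1 crop (630,115). Next I fit the poses.

Run:
```python
from h import *
from scipy.optimize import least_squares
S=lambda u,v:(u/3+235,v/3+165)
D=lambda u,v:((u-510)/3.9+215,v/3.9+185)
def fit(pts,hx,hy,z,x0):
    def f(p):
        c,s=np.cos(p[2]),np.sin(p[2]);r=[]
        for cam_,uv,(sx,sy) in pts:
            X=[p[0]+c*sx*hx-s*sy*hy,p[1]+s*sx*hx+c*sy*hy,z]; r+=list(proj(cam_,X)-uv)
        return np.array(r)
    o=least_squares(f,x0);print(o.x.round(4),np.degrees(o.x[2]).round(1),o.fun.round(1));return o.x
# stand: y+ points to world +y roughly
st=fit([('d1',D(552,488),(-1,-1)),('d1',D(722,520),(1,-1)),('d1',D(775,345),(1,1)),
 ('s1',S(270,172),(1,1)),('s1',S(338,236),(-1,1)),('s1',S(475,196),(-1,-1))],.0475,.065,.018,[.47,-.24,-.2])
rk=fit([('d1',D(570,180),(-1,-1)),('d1',D(672,193),(1,-1)),('d1',D(716,68),(1,1)),
 ('s1',S(25,292),(1,1)),('s1',S(65,345),(-1,1)),('s1',S(248,300),(-1,-1))],.032,.065,.03,[.45,0,-.2])
print('grip',tri('s1',S(90,262),'d1',D(656,52)),'wide',tri('s1',S(187,235),'d1',D(630,115)))
c,s=np.cos(rk[2]),np.sin(rk[2]);print('slots',[(rk[:2]+e*.033*np.array([-s,c])).round(4) for e in(-1,1)])
print('knob',at_z('d1',D(632,410),.085),'free end',at_z('s1',S(318,112),.085))
s=ctrl.read_state();print(s['contact_force'])
from scipy.spatial.transform import Rotation as R
print(R.from_quat(s['ee_rot'],scalar_first=True).as_matrix().round(3))
```

```text
[ 0.4646 -0.2387 -0.2273] -13.0 [-2.3 -1.   0.9 -1.6 -0.4 -2.3 -0.7 -2.3 -0.1 -3.3  2.6 -2.9]
[ 0.4485  0.0054 -0.213 ] -12.2 [-0.9 -2.2 -1.  -2.3 -1.4 -1.1 -0.3 -1.9 -0.2 -0.6  1.1 -3.8]
grip [0.45791995 0.0365053  0.05756863] wide [ 0.4432513  -0.03085046  0.05780806]
slots [array([ 0.4415, -0.0269]), array([0.4555, 0.0376])]
knob [ 0.45137849 -0.30482161  0.085     ] free end [ 0.47758407 -0.18311518  0.085     ]
[-0.39864676  0.42533878 -0.36597378]
[[ 0.272 -0.962 -0.   ]
 [-0.962 -0.272  0.001]
 [-0.001  0.    -1.   ]]
```

Emit:
send_rows --deltas '[-2.2, -3.4, 0, -6.2, 9.4, -4.4, -6.8, 0, -12.4, 9.4, -6.6, -10.2, 0, -18.6, 9.4, -8.8, -13.6, 0, -24.8, 9.4, -11, -17, 0, -31, 9.4]'

```text
t: 0.52
ee_pos: [0.3182, -0.4956, 0.2053]
ee_rot: [-0.0, 0.931, -0.366, -0.0]
contact_force: [0.9, -0.3, -0.5]
opening: 0.0937
```

```bash
cat >> h.py <<'E'
from scipy.spatial.transform import Rotation as R
def st():
    s=ctrl.read_state(); M=R.from_quat(s['ee_rot'],scalar_first=True).as_matrix()
    return s,np.array(s['ee_pos']),M
def go(x,y,z,ang=None):
    s,p,M=st(); print('t',round(s['t'],2),'pos',p.round(4),'F',np.round(s['contact_force'],1),'cm tool',((M.T@(np.array([x,y,z])-p))*100).round(2),
     'toolx deg',np.degrees(np.arctan2(M[1,0],M[0,0])).round(2), 'turn',None if ang is None else (np.degrees(np.arctan2(M[1,0],M[0,0]))-ang).round(2))
E
python3 -c "
from h import *
go(.4365,-.3605,.205,-12.7)"
```

```text
t 0.52 pos [ 0.3182 -0.4956  0.2053] F [ 0.9 -0.3 -0.5] cm tool [ -0.53 -17.95   0.03] toolx deg -42.9 turn -30.2
```

Emit:
send_rows --deltas '[-0.1, -3.6, 0, -6, 0.5, -0.2, -7.2, 0, -12, 0.5, -0.3, -10.8, 0, -18, 0.5, -0.4, -14.4, 0, -24, 0.5, -0.5, -18, 0, -30.2, 0.5]'

```text
t: 0.93
ee_pos: [0.4377, -0.3611, 0.2054]
ee_rot: [-0.0, 0.994, -0.111, -0.0]
contact_force: [1.4, 0.5, 0.5]
opening: 0.0643
```

Emit:
send_rows --deltas '[0, 0, 0, 0, 0.0, 0, 0, 0, 0, 0.0, 0, 0, 0, 0, 0.0, 0, 0, 0, 0, 0.0, 0, 0, 0, 0, 0.0]'

```text
t: 1.35
ee_pos: [0.4361, -0.3637, 0.2053]
ee_rot: [0.0, 0.993, -0.114, -0.0]
contact_force: [-0.1, -0.2, -0.9]
opening: 0.0306
```

```bash
python3 -c "
from h import *
go(.4365,-.3605,.205,-12.7)
snap('wrist','w1',None,1.4);K,T=cam('w1');print((-T[:3,:3].T@T[:3,3]).round(3),T[:3,:3].round(2))"
```

```text
t 1.35 pos [ 0.4361 -0.3637  0.2053] F [-0.1 -0.2 -0.9] cm tool [-0.03 -0.32  0.03] toolx deg -13.15 turn -0.45
[ 0.452 -0.293  0.384] [[ 0.97 -0.23  0.  ]
 [-0.22 -0.94  0.25]
 [-0.06 -0.24 -0.97]]
```

View pics/w1.png

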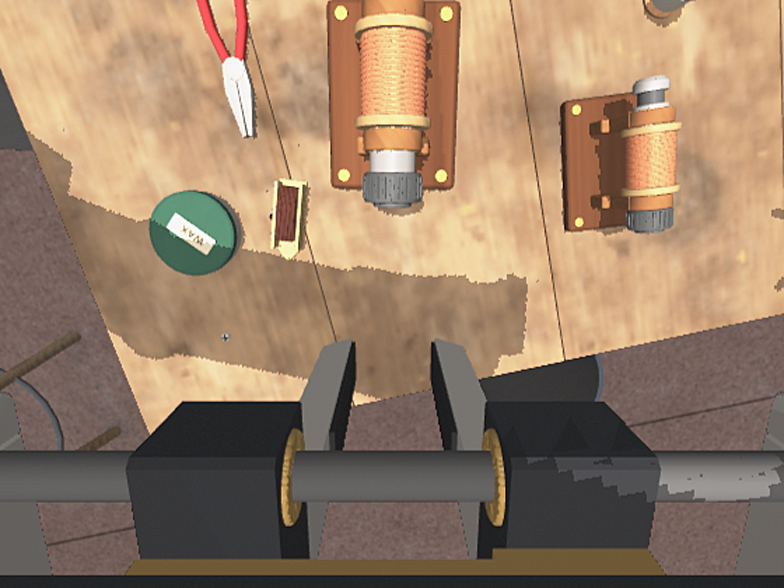

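The stand is centred at column 393. The knob's boss end is at (393,205), and the near base corners are (332,187) and (456,190).

```bash
python3 -c "
from h import *
for n,u,z in [('knob',(393,207),.085),('knobz97',(393,207),.097),('knobtopcorner',(393,172),.103),('BL',(332,187),.018),('BR',(455,189),.018),('axis far',(393,20),.105),('axis mid',(393,100),.108)]:
  print(n,at_z('w1',np.array(u)/1.4,z).round(4))
P=at_z('w1',np.array((332,187))/1.4,.018)-at_z('w1',np.array((455,189))/1.4,.018);print(np.degrees(np.arctan2(-P[1],-P[0])),np.linalg.norm(P))
"
```

```text
knob [ 0.448  -0.3102  0.085 ]
knobz97 [ 0.4482 -0.3095  0.097 ]
knobtopcorner [ 0.4528 -0.2897  0.103 ]
BL [ 0.4052 -0.2888  0.018 ]
BR [ 0.4965 -0.3117  0.018 ]
axis far [ 0.4707 -0.2131  0.105 ]
axis mid [ 0.4615 -0.2524  0.108 ]
-14.054589318428217 0.0941582249068244
```

Emit:
send_rows --deltas '[0, 0, 3.2, 0, 0, 0, 0, 6.4, 0, 0, 0, 0, 9.6, 0, 0, 0, 0, 12.7, 0, 0, 0, 0, 12.7, 0, 0]' --newtons 20

```text
t: 1.82
ee_pos: [0.4338, -0.3614, 0.0734]
ee_rot: [-0.002, 0.993, -0.114, -0.003]
contact_force: [-1.7, 0.8, -0.2]
opening: 0.0001
```

Emit:
send_rows --deltas '[0, -0.8, 0, 0, 0, 0, -1.6, 0, 0, 0, 0, -2.4, 0, 0, 0, 0, -3.0, 0, 0, 0, 0, -3.0, 0, 0, 0]'

```text
t: 2.23
ee_pos: [0.445, -0.3321, 0.0799]
ee_rot: [0.0, 0.994, -0.112, 0.001]
contact_force: [-0.2, -0.3, 0.3]
opening: 0.0002
```

```bash
python3 -c "
from h import *
go(.444,-.3295,.078,-13.2); print(st()[0]['opening'])"
```

```text
t 2.23 pos [ 0.445  -0.3321  0.0799] F [-0.2 -0.3  0.3] cm tool [-0.16 -0.23  0.19] toolx deg -12.89 turn 0.31
0.00020318267469399804
```

Emit:
send_rows --deltas '[-0.1, -0.4, 0.1, 0.3, 0, -0.1, -0.8, 0.1, 0.3, 0, -0.1, -1.1, 0.1, 0.3, 0, -0.1, -1.3, 0.1, 0.3, 0, -0.1, -1.5, 0.1, 0.3, 0]'

```text
t: 2.65
ee_pos: [0.4462, -0.3187, 0.0775]
ee_rot: [0.0, 0.993, -0.116, 0.0]
contact_force: [-1.6, -5.8, 0.0]
opening: 0.0005
```

Emit:
send_rows --deltas '[0, -0.15, 0, 0, 0, 0, -0.3, 0, 0, 0, 0, -0.45, 0, 0, 0, 0, -0.6, 0, 0, 0, 0, -0.7, 0, 0, 0]'

```text
t: 3.07
ee_pos: [0.4475, -0.3129, 0.0776]
ee_rot: [0.001, 0.993, -0.116, 0.0]
contact_force: [0.3, -6.1, -0.8]
opening: 0.0003
```

Emit:
send_rows --deltas '[0, -0.15, 0, 0, 0, 0, -0.3, 0, 0, 0, 0, -0.45, 0, 0, 0, 0, -0.55, 0, 0, 0, 0, -0.6, 0, 0, 0]'

```text
t: 3.48
ee_pos: [0.4489, -0.307, 0.0775]
ee_rot: [0.0, 0.993, -0.116, 0.0]
contact_force: [-0.6, -5.9, -0.5]
opening: 0.0004
```

Emit:
send_rows --deltas '[0, -0.1, 0, 0, 0, 0, -0.2, 0, 0, 0, 0, -0.2, 0, 0, 0]'

```text
t: 3.73
ee_pos: [0.449, -0.3066, 0.0776]
ee_rot: [0.001, 0.993, -0.117, 0.0]
contact_force: [-2.4, -14.0, -3.7]
opening: 0.0006
```

Emit:
send_rows --deltas '[0, -0.1, 0, 0, 0, 0, -0.2, 0, 0, 0, 0, -0.2, 0, 0, 0]'

```text
t: 3.98
ee_pos: [0.449, -0.3065, 0.0777]
ee_rot: [0.002, 0.993, -0.117, 0.0]
contact_force: [-2.9, -24.4, -6.4]
opening: 0.0008
```

Emit:
send_rows --deltas '[0, 1.5, 0, 0, 0, 0, 3.0, 0, 0, 0, 0, 3.0, -4, 0, 3, 0, 3.0, -8, 0, 7, 0, 3.0, -12, 0, 8]'

```text
t: 4.4
ee_pos: [0.4425, -0.3311, 0.1985]
ee_rot: [-0.001, 0.993, -0.116, -0.001]
contact_force: [0.9, -0.4, 0.4]
opening: 0.0171
```

Emit:
send_rows --deltas '[0, -1, -2, 0, 8, 0, -4, -2, 0, 8, 0, -8, -2, 0, 8, 0, -10, -2, 0, 8, 0, -10, -2, 0, 8]'

```text
t: 4.82
ee_pos: [0.4675, -0.2293, 0.2179]
ee_rot: [-0.0, 0.994, -0.113, 0.0]
contact_force: [0.5, 0.3, 0.6]
opening: 0.0504
```

```bash
python3 -c "
from h import *
go(.4657,-.237,.21,-13.2)
snap('wrist','w2',None,1.4);K,T=cam('w2');print((-T[:3,:3].T@T[:3,3]).round(3))"
```

```text
t 4.82 pos [ 0.4675 -0.2293  0.2179] F [0.5 0.3 0.6] cm tool [-0.    0.79  0.79] toolx deg -13.0 turn 0.2
[ 0.483 -0.159  0.396]
```

View pics/w2.png

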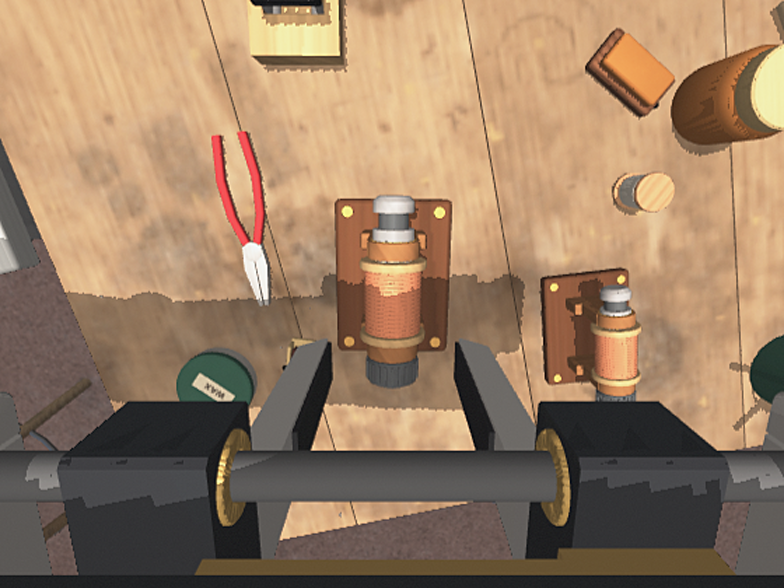

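The groove is the dark band at (393, 213–231), with the free end at about (394,197).

```bash
python3 -c "
from h import *
im=np.load('pics/w2.npz')['im']; print([(r,int(im[r,276:286].mean())) for r in range(136,178)])
g=im[:,:,:].mean(2)
for r in (146,168): print([int(v) for v in g[r,262:300]])
y=np.array([.2275,.9737]);K=np.array([.4508,-.2987])
for n,v in [('end',197),('outer lip',213),('inner lip',231),('cheek',242)]:
  p=at_z('w2',np.array((393,v))/1.4,.099); print(n,p.round(4),((p[:2]-K)@y).round(4))
"
```

```text
[(136, 179), (137, 180), (138, 174), (139, 149), (140, 164), (141, 206), (142, 200), (143, 202), (144, 223), (145, 238), (146, 235), (147, 234), (148, 234), (149, 233), (150, 234), (151, 232), (152, 189), (153, 119), (154, 128), (155, 130), (156, 130), (157, 130), (158, 130), (159, 130), (160, 130), (161, 130), (162, 130), (163, 118), (164, 147), (165, 221), (166, 231), (167, 227), (168, 227), (169, 227), (170, 227), (171, 229), (172, 216), (173, 150), (174, 126), (175, 169), (176, 166), (177, 165)]
[116, 116, 116, 113, 116, 149, 171, 193, 198, 206, 210, 217, 224, 229, 230, 229, 232, 236, 239, 241, 239, 239, 234, 232, 228, 222, 216, 211, 203, 190, 180, 169, 156, 119, 89, 113, 110, 106]
[172, 128, 59, 66, 115, 163, 181, 190, 204, 210, 215, 215, 218, 220, 223, 226, 229, 232, 234, 235, 229, 224, 219, 216, 214, 211, 206, 204, 199, 188, 174, 163, 141, 117, 47, 67, 114, 166]
end [ 0.4808 -0.1697  0.099 ] 0.1325
outer lip [ 0.4786 -0.1793  0.099 ] 0.1226
inner lip [ 0.4761 -0.1903  0.099 ] 0.1113
cheek [ 0.4745 -0.1971  0.099 ] 0.1043
```

Emit:
send_rows --deltas '[-1.4, -3.6, 0, 0, 8, -2.8, -7.2, 0, 0, 8, -4.2, -10.8, 0, 0, 8, -5.6, -14.4, 0, 0, 8, -7, -17.7, 0, 0, 8]'

```text
t: 5.28
ee_pos: [0.4383, -0.0447, 0.2175]
ee_rot: [0.0, 0.993, -0.116, 0.0]
contact_force: [1.2, 0.2, 0.3]
opening: 0.0799
```

Emit:
send_rows --deltas '[0, 0, 0, 0, 8, 0, 0, 0, 0, 8]'

```text
t: 5.45
ee_pos: [0.4387, -0.045, 0.2177]
ee_rot: [0.0, 0.993, -0.115, 0.0]
contact_force: [0.6, -1.2, -0.6]
opening: 0.0801
```

```bash
python3 -c "
from h import *
go(.457,.037,.046,-12.2)
snap('wrist','w3',None,1.4);K,T=cam('w3');print((-T[:3,:3].T@T[:3,3]).round(3))
print(proj('w3',(.457,.037,.074))*1.4)"
```

```text
t 5.45 pos [ 0.4387 -0.045   0.2177] F [ 0.6 -1.2 -0.6] cm tool [-0.1  -8.41 17.17] toolx deg -13.19 turn -0.99
[0.454 0.026 0.396]
[392.18174204 160.14793238]
```

View pics/w3.png

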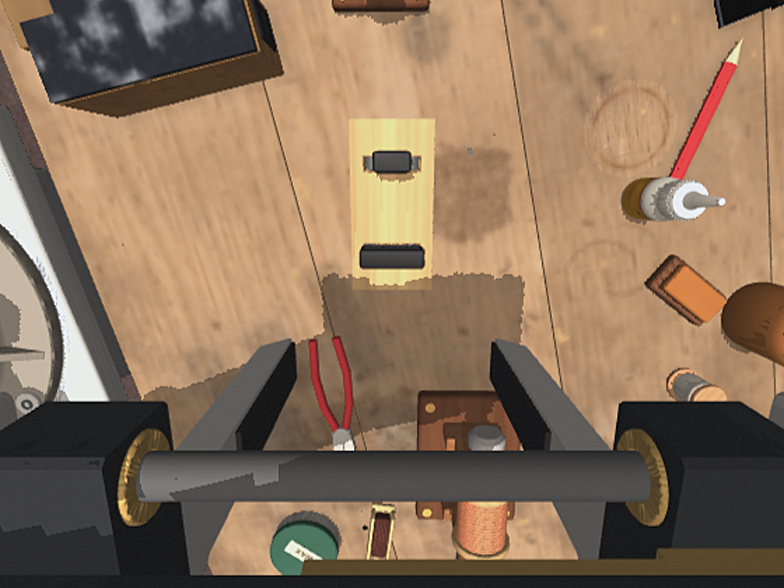

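Narrow clip top is at (392,161), square to the tool, with its jaws at x 363–421. The wide clip is at (392,257). Prediction and measurement agree to about 1 mm.

Emit:
send_rows --deltas '[0, -3, 0, 0, 6, 0, -6, 1, 0, 6, -0.1, -8.4, 3, 0, 6, -0.1, -8.4, 6, 0, 6, -0.1, -8.4, 9, 0, 6]'

```text
t: 5.92
ee_pos: [0.4583, 0.036, 0.1267]
ee_rot: [-0.0, 0.993, -0.116, 0.001]
contact_force: [0.5, -0.7, -1.6]
opening: 0.0601
```

Emit:
send_rows --deltas '[0, 0, 1, 0, 6, 0, 0, 2, 0, 6, 0, 0, 2, 0, 6]'

```text
t: 6.17
ee_pos: [0.4568, 0.0353, 0.1064]
ee_rot: [0.0, 0.993, -0.117, -0.001]
contact_force: [-0.7, 0.1, 0.6]
opening: 0.0599
```

```bash
python3 -c "
from h import *
go(.457,.037,.048,-13)
print(at_z('w3',np.array((392,161))/1.4,.074))"
```

```text
t 6.17 pos [0.4568 0.0353 0.1064] F [-0.7  0.1  0.6] cm tool [-0.01 -0.18  5.84] toolx deg -13.4 turn -0.4
[0.45675835 0.03649868 0.074     ]
```

Emit:
send_rows --deltas '[0, -0.1, 1.5, -0.3, 6, 0, -0.1, 3, -0.3, 6, 0, -0.1, 4.5, -0.3, 6, 0, -0.1, 5.8, -0.3, 6, 0, -0.1, 5.8, -0.3, 6]'

```text
t: 6.58
ee_pos: [0.4573, 0.0365, 0.049]
ee_rot: [0.0, 0.994, -0.114, -0.0]
contact_force: [-1.2, 0.2, -0.9]
opening: 0.0602
```

Emit:
send_rows --deltas '[0, 0, 0, 0, 4, 0, 0, 0, 0, 3, 0, 0, 0, 0, 2, 0, 0, 0, 0, 2, 0, 0, 0, 0, 2]' --newtons 35

```text
t: 7.0
ee_pos: [0.4578, 0.0373, 0.0502]
ee_rot: [-0.0, 0.994, -0.113, 0.001]
contact_force: [0.2, 0.0, 0.1]
opening: 0.0298
```

Emit:
send_rows --deltas '[0, 0, 0, 0, 2, 0, 0, 0, 0, 2, 0, 0, 0, 0, 2]'

```text
t: 7.25
ee_pos: [0.4576, 0.0373, 0.0497]
ee_rot: [-0.0, 0.994, -0.113, 0.0]
contact_force: [0.1, -0.5, 5.0]
opening: 0.0261
```

Emit:
send_rows --deltas '[0, 0, -1, 0, 2, 0, 0, -3, 0, 2, 0, 0, -6, 0, 2, 0, 0, -10, 0, 2, 0, 0, -13, 0, 2]'

```text
t: 7.67
ee_pos: [0.4571, 0.038, 0.1824]
ee_rot: [-0.0, 0.994, -0.113, 0.0]
contact_force: [1.0, -0.4, -0.8]
opening: 0.0257
```

Emit:
send_rows --deltas '[0, 0, 0, 0, 2, 0, 0, 0, 0, 2, 0, 0, 0, 0, 2]'

```text
t: 7.92
ee_pos: [0.4569, 0.0372, 0.1794]
ee_rot: [0.0, 0.994, -0.113, -0.0]
contact_force: [-0.4, -0.3, -0.4]
opening: 0.0258
```

```bash
python3 -c "
from h import *
go(.4773,-.1848,.15,-13.0)
print(st()[0]['opening'])
snap('wrist','w4',None,1.4)"
```

```text
t 7.92 pos [0.4569 0.0372 0.1794] F [-0.4 -0.3 -0.4] cm tool [ 6.98 21.17  2.95] toolx deg -13.01 turn -0.01
0.025770752436276675
```

View pics/w4.png

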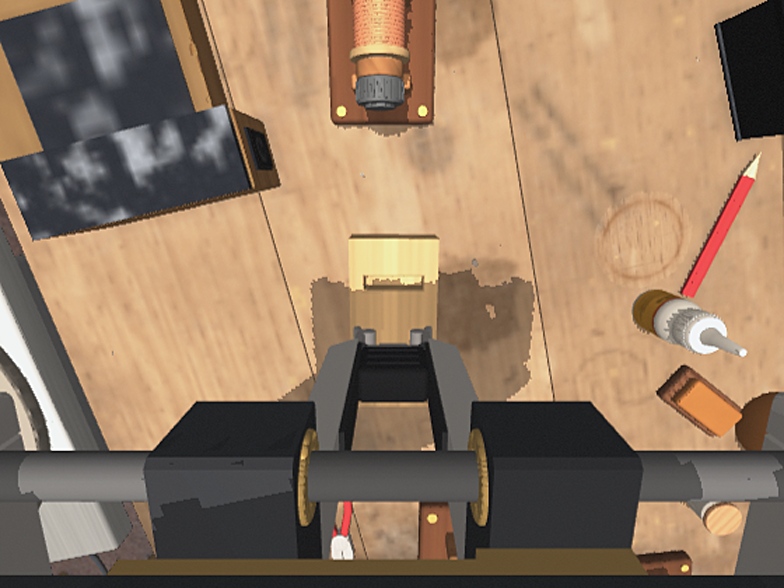

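Clip is held square at (393,385) and its slot is empty; the bystanders are untouched.

Emit:
send_rows --deltas '[1.2, 3.7, 0, 0, 2, 2.4, 7.4, 0, 0, 2, 3.6, 11.1, 0, 0, 2, 4.8, 14.8, 0, 0, 2, 6, 18.3, 0, 0, 2]'

```text
t: 8.38
ee_pos: [0.4735, -0.1563, 0.1782]
ee_rot: [-0.0, 0.994, -0.113, -0.001]
contact_force: [1.6, -0.1, -0.4]
opening: 0.0255
```

Emit:
send_rows --deltas '[0.7, 1.5, 0, 0, 2, 1, 2.8, 0, 0, 2, 1, 2.8, 0, 0, 2, 1, 2.8, 0, 0, 2, 1, 2.8, 0, 0, 2]'

```text
t: 8.8
ee_pos: [0.4779, -0.1824, 0.1791]
ee_rot: [-0.0, 0.994, -0.112, -0.0]
contact_force: [0.1, 0.4, -0.1]
opening: 0.0258
```

```bash
python3 -c "
from h import *
go(.4773,-.1848,.15,-13.0)"
```

```text
t 8.8 pos [ 0.4779 -0.1824  0.1791] F [ 0.1  0.4 -0.1] cm tool [-0.    0.25  2.91] toolx deg -12.9 turn 0.1
```

Emit:
send_rows --deltas '[0, 0.2, 1.5, 0, 2, 0, 0.2, 3, 0, 2, 0, 0.2, 4.2, 0, 2, 0, 0.2, 4.8, 0, 2, 0, 0.2, 4.8, 0, 2]'

```text
t: 9.22
ee_pos: [0.477, -0.1849, 0.1303]
ee_rot: [-0.0, 0.994, -0.113, -0.001]
contact_force: [-0.7, -0.5, -0.2]
opening: 0.0258
```

Emit:
send_rows --deltas '[0, 0, 0.1, 0, 2, 0, 0, 0.2, 0, 2, 0, 0, 0.3, 0, 2, 0, 0, 0.4, 0, 2, 0, 0, 0.5, 0, 2]'

```text
t: 9.63
ee_pos: [0.4779, -0.1861, 0.1268]
ee_rot: [0.0, 0.994, -0.113, 0.0]
contact_force: [-0.7, -0.5, 2.6]
opening: 0.0256
```

Emit:
send_rows --deltas '[0, 0, 0.1, 0, 2, 0, 0, 0.1, 0, 2, 0, 0, 0.1, 0, 2]'

```text
t: 9.88
ee_pos: [0.4776, -0.1855, 0.1254]
ee_rot: [-0.0, 0.994, -0.113, -0.0]
contact_force: [0.7, 2.3, -0.6]
opening: 0.0254
```

Emit:
send_rows --deltas '[0, 0, 0.1, 0, 2, 0, 0, 0.1, 0, 2, 0, 0, 0.1, 0, 2]'

```text
t: 10.13
ee_pos: [0.4778, -0.1856, 0.1244]
ee_rot: [-0.0, 0.994, -0.113, 0.0]
contact_force: [0.7, 3.8, -1.3]
opening: 0.0257
```

Emit:
send_rows --deltas '[0, 0, 0.1, 0, 2, 0, 0, 0.1, 0, 2, 0, 0, 0.1, 0, 2]'

```text
t: 10.38
ee_pos: [0.4778, -0.1856, 0.1234]
ee_rot: [-0.0, 0.994, -0.113, 0.0]
contact_force: [2.0, 4.8, -1.4]
opening: 0.0264
```

Emit:
send_rows --deltas '[0, -0.05, 0, 0, 2, 0, -0.1, 0, 0, 2, 0, -0.1, 0, 0, 2]'

```text
t: 10.63
ee_pos: [0.4778, -0.1853, 0.1235]
ee_rot: [0.0, 0.994, -0.113, -0.0]
contact_force: [-0.3, 0.3, -0.4]
opening: 0.0261
```

Emit:
send_rows --deltas '[0, 0, 0.1, 0, 2, 0, 0, 0.2, 0, 2, 0, 0, 0.2, 0, 2]'

```text
t: 10.88
ee_pos: [0.4779, -0.1852, 0.1214]
ee_rot: [0.0, 0.994, -0.113, 0.0]
contact_force: [1.1, 0.5, 0.0]
opening: 0.0258
```

Emit:
send_rows --deltas '[0, 0, 0.1, 0, 2, 0, 0, 0.2, 0, 2, 0, 0, 0.2, 0, 2]'

```text
t: 11.13
ee_pos: [0.4782, -0.1852, 0.1198]
ee_rot: [0.0, 0.994, -0.113, 0.0]
contact_force: [0.6, 0.3, 3.8]
opening: 0.0256
```

Emit:
send_rows --deltas '[0, 0, 0.1, 0, 2, 0, 0, 0.2, 0, 2, 0, 0, 0.2, 0, 2]'

```text
t: 11.38
ee_pos: [0.4781, -0.1852, 0.1178]
ee_rot: [0.0, 0.994, -0.113, 0.0]
contact_force: [0.8, 0.7, 3.8]
opening: 0.0258
```

Emit:
send_rows --deltas '[0, 0, 0.1, 0, 2, 0, 0, 0.2, 0, 2, 0, 0, 0.2, 0, 2]'

```text
t: 11.63
ee_pos: [0.478, -0.1851, 0.1155]
ee_rot: [0.0, 0.994, -0.113, 0.0]
contact_force: [1.9, 0.5, 0.7]
opening: 0.0257
```

Emit:
send_rows --deltas '[0, 0, 0.1, 0, 2, 0, 0, 0.2, 0, 2, 0, 0, 0.2, 0, 2]'

```text
t: 11.88
ee_pos: [0.4778, -0.185, 0.1132]
ee_rot: [-0.0, 0.994, -0.113, -0.0]
contact_force: [2.7, -0.6, -1.6]
opening: 0.0257
```

Emit:
send_rows --deltas '[0, 0, 0.1, 0, 2, 0, 0, 0.2, 0, 2, 0, 0, 0.2, 0, 2]'

```text
t: 12.13
ee_pos: [0.4776, -0.1849, 0.1111]
ee_rot: [-0.0, 0.994, -0.113, -0.0]
contact_force: [1.4, -0.6, -5.5]
opening: 0.0257
```

Emit:
send_rows --deltas '[0, 0, 0.1, 0, 2, 0, 0, 0.2, 0, 2, 0, 0, 0.2, 0, 2]'

```text
t: 12.38
ee_pos: [0.4776, -0.1849, 0.1091]
ee_rot: [-0.0, 0.994, -0.113, -0.0]
contact_force: [2.1, -0.4, -6.8]
opening: 0.0258
```

Emit:
send_rows --deltas '[0, 0, 0.1, 0, 2, 0, 0, 0.2, 0, 2, 0, 0, 0.2, 0, 2]'

```text
t: 12.63
ee_pos: [0.4779, -0.1849, 0.1074]
ee_rot: [-0.0, 0.994, -0.113, 0.0]
contact_force: [3.3, -1.1, -2.5]
opening: 0.0259
```

Emit:
send_rows --deltas '[0, 0, 0.1, 0, 2, 0, 0, 0.2, 0, 2, 0, 0, 0.2, 0, 2]'

```text
t: 12.88
ee_pos: [0.4783, -0.1851, 0.1065]
ee_rot: [0.0, 0.994, -0.113, 0.0]
contact_force: [-2.4, 1.1, 17.1]
opening: 0.0259
```

Hard stop at TCP z 0.1065, as predicted (0.1067). I ease off and let go.

Emit:
send_rows --deltas '[0, 0, -0.1, 0, 2, 0, 0, -0.1, 0, 2.6, 0, 0, -0.1, 0, 3.5, 0, 0, -0.1, 0, 5, 0, 0, -0.1, 0, 6]'

```text
t: 13.3
ee_pos: [0.4776, -0.1849, 0.1063]
ee_rot: [-0.0, 0.994, -0.113, -0.0]
contact_force: [-0.1, -0.6, -0.3]
opening: 0.0427
```

Emit:
send_rows --deltas '[0, 0, 0, 0, 6, 0, 0, 0, 0, 6, 0, 0, -1, 0, 6, 0, 0, -3, 0, 6, 0, 0, -6, 0, 6]'

```text
t: 13.72
ee_pos: [0.4766, -0.1844, 0.166]
ee_rot: [-0.001, 0.994, -0.113, -0.002]
contact_force: [0.1, -1.4, 0.3]
opening: 0.0604
```

Emit:
send_rows --deltas '[0, 2, -4, 0, 6, 0, 5, -6, 0, 6, 0, 8, -6, 0, 6, 0, 8, -6, 0, 6, 0, 8, -6, 0, 6]'

```text
t: 14.13
ee_pos: [0.4593, -0.2643, 0.2272]
ee_rot: [0.0, 0.993, -0.115, 0.0]
contact_force: [-0.3, -0.7, -0.1]
opening: 0.0598
```

```bash
python3 -c "
from h import *
go(.4773,-.1848,.15,-13.0)
a=snap('wrist','w5');b=snap('side','d2'); c=snap('scene','s2')
o=np.zeros((600,800,3),np.uint8);o[:315,:420]=cv2.resize(a,(420,315))
B=cv2.resize(b[180:330,200:310],None,fx=3.4,fy=3.4);o[:510,426:800]=B
C=cv2.resize(c[165:260,240:405],None,fx=2.5,fy=2.5);o[320:320+C.shape[0],:C.shape[1]]=C
cv2.imwrite('pics/f.png',o)"
```

```text
t 14.13 pos [ 0.4593 -0.2643  0.2272] F [-0.3 -0.7 -0.1] cm tool [-0.06 -8.15  7.72] toolx deg -13.17 turn -0.17
```

View pics/f.png

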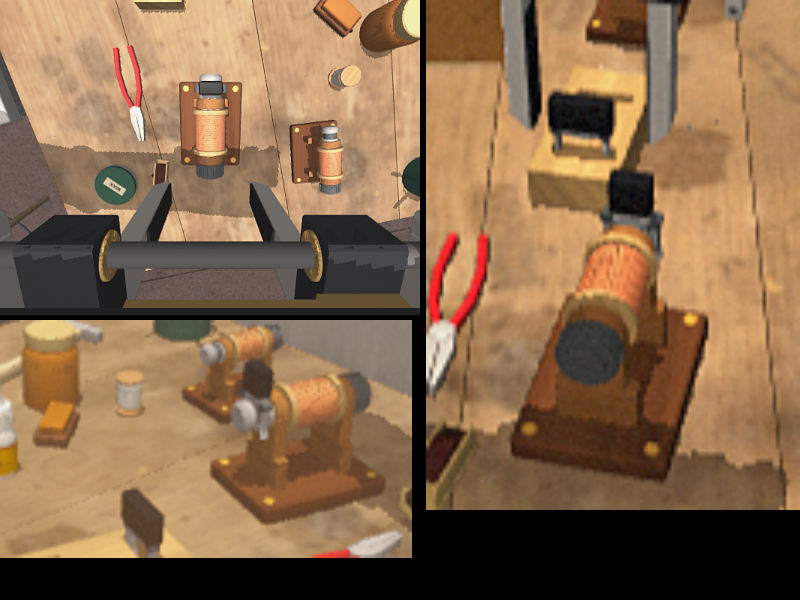

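Clip stands upright on the groove and the fingers are clear. I check that the spindle did not creep out under the roughly 5 N side touch.

```bash
python3 -c "
from h import *
y=np.array([.2275,.9737]);K=np.array([.4508,-.2987])
for f in('w2','w5'):
  im=np.load('pics/'+f+'.npz')['im'].mean(2).astype(np.float32)
  for z,(a,b),n in [(.103,(-4,24),'knob'),(.099,(126,138),'end')]:
    s=np.arange(a,b,1.)
    v=[]
    for q in s:
      L=[]
      for l in(-.004,-.002,0,.002,.004):
        P=np.r_[K+y*q/1e3+l*np.array([.9737,-.2275]),z];u=proj(f,P);L.append(cv2.getRectSubPix(im,(1,1),tuple(map(float,u)))[0,0])
      v.append(int(np.mean(L)))
    print(f,n,list(zip(s.astype(int).tolist(),v)))
print('clip grip top pred px',(proj('w5',np.r_[K+y*.117,.131])*.75).round(0))
"
```

```text
w2 knob [(-4, 120), (-3, 120), (-2, 119), (-1, 119), (0, 117), (1, 116), (2, 115), (3, 116), (4, 113), (5, 97), (6, 83), (7, 81), (8, 82), (9, 82), (10, 81), (11, 82), (12, 82), (13, 82), (14, 82), (15, 82), (16, 82), (17, 82), (18, 82), (19, 80), (20, 80), (21, 84), (22, 72), (23, 83)]
w2 end [(126, 233), (127, 234), (128, 235), (129, 234), (130, 215), (131, 200), (132, 203), (133, 168), (134, 150), (135, 176), (136, 180), (137, 179)]
w5 knob [(-4, 114), (-3, 114), (-2, 114), (-1, 114), (0, 115), (1, 117), (2, 118), (3, 122), (4, 101), (5, 81), (6, 81), (7, 83), (8, 82), (9, 82), (10, 82), (11, 82), (12, 82), (13, 82), (14, 82), (15, 82), (16, 82), (17, 83), (18, 82), (19, 81), (20, 81), (21, 84), (22, 70), (23, 87)]
w5 end [(126, 243), (127, 236), (128, 237), (129, 233), (130, 212), (131, 197), (132, 198), (133, 185), (134, 177), (135, 178), (136, 179), (137, 180)]
clip grip top pred px [211.  87.]
```

```bash
python3 -c "
from h import *
print(ctrl.hand_in())"
```

```text
the job is handed in; nothing more can be done
None
```

The job is done and handed in at about 14 s of the 72 s allowed. The spindle is home, and the narrow clip is snapped onto its groove and released.

- **Spindle:** I pushed it home by the knob at about 6 N until it met the hard stop. The highest reading there was about 24 N.
- **Clip:** I took the narrow clip from the +y slot and lowered it at the groove seen by the wrist camera. It brushed the groove's inner lip at about 5 N, so I moved it 1 mm outward. It then snapped down and stopped hard at TCP z 0.1065 m (predicted 0.1067 m) under 17 N.
- **Snap force:** the readings on the way down peaked at only about 4 N, under the expected 5–9 N. They come only at the end of each short step, so the peak was probably missed. The pull downward of up to 7 N that followed, then the hard stop, fit a full snap.
- **Last checks:** the clip stands upright where predicted, and the fingers are clear of everything. The spindle's knob and free end match the earlier picture to within about 0.5 mm, so it did not creep out. The wide clip is in its slot, and the bystanders visible in the pictures look unmoved.

No check failed.

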